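# Locate a housing in the fixture and clamp it to torque

### The arm

A 6-joint arm with a two-finger parallel gripper is mounted at the origin on the work surface. World frame = base frame: x ahead of the robot, y to its left, z up, the work surface at z = 0. Lengths are in m, angles in rad, forces in N, time in s.
With the tool pointing down it reaches from about 0.275 to 0.825 m from the base axis. Payload 4.9 kg.
Tool frame: the origin (TCP) lies midway between the tips of the shut fingers; the grasp point (between the pads) lies 19 mm behind it (grip_point_offset is the distance from the TCP to the grasp point, in m); z points along the fingers, y is the line along which they close (so a half turn about z gives the same grasp; the last joint's range is limited). The gripper opens to 85 mm and grips with 20 to 120 N. Pads are 22 mm wide; open, the fingers measure 114 mm over their backs; the gripper's body (76 mm by 85 mm) begins 54 mm behind the grasp point. The pads swing forward as they close: fully open they stand 13 mm farther back than shut.
Start: joints at [-1.45, 0.326, -0.193, 1.052, 0, 1.437], TCP at [0.139, -0.532, 0.231] pointing down, gripper open.
Joint ranges: [-2.65, 2.65], [-0.97, 1.79], [-1.3, 1.35], [-1.93, 2.1], [-1.47, 1.37], [-3.14, 3.14]. Speed limits (rad/s): [2.57, 2.57, 3.14, 3.14, 3.14, 3.14].

### API

Orientations are given as a rotation vector (axis times angle).
In Python, from cell import * gives the robot as it stands. Calls block until the motion is done:
- movep(position, orientation): joint-space move of the TCP to a pose.
- move_l(position, velocity=0.15, rot=None, until_force=None): straight line of the TCP; rot=None keeps the orientation; velocity is the mean speed in m/s. With until_force (N) it stops when the force on the tool has changed by that much, and returns True; else False.
- set_joints(angles): joint-space move.
- let_go() and grab(newtons=None): open the fingers fully, or close them until they stop; newtons is the grip in N (None keeps the last).
- sleep(seconds).
- ik(position, orientation): joint angles nearest the present ones, or None.
- get_state(): the state.
- grab_frame(name): name is "side" or "top"; returns a dict with "img" (400x640x3 uint8, red, green, blue), "fx", "fy", "cx", "cy" (pixels), "k1" (the pictures are not rectified: a ray, as slopes to the right and down, at radius r is drawn at 1 + k1 r^2 times it, then the intrinsics apply), "cam_to_world" (4x4, takes a point from camera to world coordinates). Camera axes: x right, y down, z forward; pixel columns grow to the right and rows downward; lengths in m; the calibration is good to about 2 mm. A picture is of the moment at which its call begins. There is no depth.
A pose or a line that the arm cannot do raises MotionError and nothing moves.
- sign_off(): hands the job in; it is judged then, once.
Trained networks look in the newest picture that a camera, given by its name, has taken for a name from the list of things; names that differ only in an ending like _2 or _b are one class to them, and where a whole thing is asked for, a point or a joint stands for the part that bears it (a point fixed in the world has none). Each returns a list of dicts, best first, with "score" (0 to 1); they miss things now and then, are a little off and sometimes report something else, mostly with a low value. They report only what shows in the picture. A call takes as long as a camera call. They do not tell look-alikes from the thing itself.
- spot_in(camera, name): "centre" ([column, row] in pixels, amid what is visible of it).
- silhouettes(camera, name): "mask" (400x640 bool, what is visible of it) and "centre" ([column, row] in pixels, amid what is visible of it).
- tip_of(camera, name): "centre" ([column, row] in pixels: a listed point, or the origin of a listed thing).
The state is a dict: "clock": time; "q": joint angles; "joint_velocities": joint speeds; "tau": joint torques, N m; "position": TCP position; "eef_rot": TCP orientation; "contact_force": force on the tool from outside, world axes, zero at the start; "wrist_torque": the same for the moment, N m; "finger_gap": opening from 0.0 (shut) to 1.0 (fully open); "grasp_force": force on a finger pad.
Only numpy, scipy, OpenCV 4.12 (cv2) and the standard library are available. Lean on these libraries where they do the work, as an engineer would, in place of code of your own. Each camera call takes 0.05 s, during which the arm holds its last target. There are 200 camera calls.

### The job

Put the loose cream housing flat on the clamping fixture and push it fully home: its long edge against both steel dowels and its end against the blue stop. Then swing the orange-handled lever clockwise (seen from above) so that the brass cam clamps the housing, until the lever's torque limiter slips and the red strip under the arm shows, and stop there, within about 30 degrees of slip. Let go and leave the other things on the bench where they are.

Things in the scene. Friction and masses are not known exactly. Their poses are not given: they have to be found in the camera images.
- fixture: Fixed aluminium bed plate, 200 (its x) x 260 (its y) x 20 mm high, its place and yaw on the bench vary. Origin: centre of its underside, z up. Two upright steel dowels, 12 mm across and 16 mm high above the bed, stand on its +x side at x = 51, y = -10 and y = 70 mm. A blue end stop block, 40 (x) x 14 (y) mm and 18 mm high above the bed, stands at x = 0, y = 97 mm; its working face is at y = 90 mm. The cam clamp is on the -y side.
- home (a point): Point on the bed's top surface (z = 20 mm in the fixture's frame, x = 0, y = 30 mm) where the centre of the housing's underside lies when the housing touches both dowels and the end stop. Axes as the fixture's: +x towards the dowels, +y towards the end stop.
- cam_axis (a point): Point on the bed's top surface on the vertical axis about which cam and lever turn, 99 mm from home towards the fixture's -y. The lever has a round black hub here, 36 mm across, up to 34 mm above the bed.
- lever_grip (a point): Middle of the lever's handle: an upright orange round post, 18 mm across, 80 mm from the cam axis, rising from 24 to 62 mm above the bed; this point is 45 mm above the bed. It moves with the lever. At cam + lever = 0 rad the arm points almost along the fixture's +x (5 degrees towards -y); clockwise turning brings it round to -y. The arm under the post is dark steel, 16 mm wide, from 18 to 26 mm above the bed.
- cam (a joint): Angle (rad) of the brass eccentric cam, 64 mm across and 12 mm off-centre, 2 to 13 mm above the bed; 0 = wide open, grows clockwise seen from above, at most 2.2; starts between 0 and 0.3. The open cam leaves a gap of 11 mm or more from the housing's end when that is home; it meets the housing's end at about 1.3 rad. The cam is turned by the lever and stays where it is left; it takes 0.15 N m (2 N at the handle) to turn freely.
- lever (a joint): Slip angle (rad) of the lever past the cam. 0 at the start: lever and cam turn together until the cam is blocked; then, at 0.65 N m (about 8 N at the handle), the torque limiter slips and this angle grows while the cam stands still. It does not spring back and turning back does not undo it. As it slips a red strip, fixed to the cam and hidden under the lever's arm, comes into view behind the arm.
- housing: Loose cream housing, about 0.35 kg (2 to 6 N slide it), to the left of the fixture. Flange plate 90 (its x) x 120 (its y) x 10 mm thick, on it a raised box open at the top, 50 (x) x 70 (y) mm outside, 6 mm walls, up to 40 mm above the underside. Origin: centre of the underside, z up. Either way round (half a turn) is right.
- finished: Bystander: another housing of the same form with a green pane in it, to the right of the fixture. Not to be moved.
- tape: Bystander: roll of pale tape lying flat, 72 mm across, 19 mm high, beyond the fixture. Not to be moved.
- bottle: Bystander: white bottle with a blue nozzle, 52 mm across, 134 mm high, beyond the fixture. Not to be moved.
Mind the look-alikes: they are no part of the job. What is shaped like the housing but black or pink is not meant.

How it is judged:
On the way, in this order (a step that is already met when the one before it is completed fails the run):
1. the housing is lifted clear of the bench (height (world z) of housing above 0.026 m), for 0.1 s.
2. the housing lies home on the bed against both dowels and the end stop (3 mm, 0.03 rad) (x of housing in the frame of home between -0.003 and 0.003 m and y of housing in the frame of home between -0.003 and 0.003 m and z of housing in the frame of home between -0.003 and 0.003 m and angle between the x axis of housing and the x axis of fixture, either way round below 0.03 rad and angle between housing's own z axis and vertical below 0.04 rad), for 0.2 s.
3. the housing is clamped and the lever has slipped (value of joint lever between 0.08 and 0.7 rad and value of joint cam above 0.9 rad), for 0.1 s.
At the end, for the whole second after the job is handed in: The housing lies on the bed within 2 mm and 0.03 rad of home, still; the cam has turned past 0.9 rad and the lever has slipped by 0.08 to 0.7 rad and stands still (all of step 3 and x of housing in the frame of home between -0.002 and 0.002 m and y of housing in the frame of home between -0.002 and 0.002 m and z of housing in the frame of home between -0.002 and 0.002 m and angle between the x axis of housing and the x axis of fixture, either way round below 0.03 rad and angle between housing's own z axis and vertical below 0.04 rad and linear speed of housing below 0.01 m/s and velocity of joint lever below 0.05 rad/s); the robot touches nothing.
It fails at once if the lever is turned more than 0.7 rad past the slip (value of joint lever above 0.7 rad).
It fails at once if the finished is moved more than 25 mm (distance of finished from where it was at the start of the episode above 0.025 m).
It fails at once if the tape is moved more than 25 mm (distance of tape from where it was at the start of the episode above 0.025 m).
It fails at once if the bottle is moved more than 25 mm (distance of bottle from where it was at the start of the episode above 0.025 m).
It also fails if it takes over 72 s, if anything falls off the work surface, if the arm or the gripper's body presses on something with over 40 N, if the wrist force passes 120 N, or if a joint passes its speed limit or range.

## Working session

There is one attempt and no reset: what is moved stays moved. The work goes in short steps, each a Python script; the robot and the scene stay as the last script left them, time stands still between calls to the robot, and variables do not carry over. Pictures are saved under pics/ and viewed, at most 10 in all, crops included, and the job is handed in when it is done.

```bash
ls; mkdir -p pics
python3 - <<'E'
from cell import *
import cv2,numpy as np
for n in("top","side"):
    f=grab_frame(n); cv2.imwrite(f"pics/{n}0.png",f["img"][:,:,::-1])
    print(n,f["fx"],f["fy"],f["cx"],f["cy"],f["k1"],np.round(f["cam_to_world"],4).tolist())
    for t in("housing","fixture","home","cam_axis","lever_grip","finished","tape","bottle"):
        print(t,[(np.round(d["centre"],1).tolist(),round(d["score"],2)) for d in tip_of(n,t)][:4])
print(get_state())
E
```

```text
pics
top 378.03343132011946 378.03343132011946 319.3689944598962 200.3424247920213 -0.010131797420385934 [[0.0032, -0.9974, 0.0719, 0.5], [-1.0, -0.0032, -0.0008, -0.0069], [0.0011, -0.0719, -0.9974, 1.2621], [0.0, 0.0, 0.0, 1.0]]
housing [([212.1, 165.4], 0.86), ([225.2, 221.0], 0.82), ([173.1, 213.6], 0.62), ([226.6, 269.3], 0.61)]
fixture [([339.4, 205.0], 0.89)]
home [([331.0, 210.1], 0.79)]
cam_axis [([355.8, 204.7], 0.68)]
lever_grip [([361.8, 179.7], 0.6)]
finished [([451.6, 220.3], 0.82)]
tape [([380.3, 140.7], 0.69)]
bottle [([269.6, 145.9], 0.61)]
side 390.81560973682286 390.81560973682286 313.85341542291417 202.18156729580656 -0.04413344764234433 [[0.9944, -0.0642, 0.0838, 0.4721], [-0.1056, -0.6053, 0.789, -0.9692], [0.0001, -0.7934, -0.6087, 0.8285], [0.0, 0.0, 0.0, 1.0]]
housing [([251.5, 175.5], 0.8), ([292.7, 169.5], 0.72), ([336.9, 162.3], 0.56)]
fixture [([316.5, 234.2], 0.67)]
home [([313.5, 225.9], 0.96)]
cam_axis [([317.8, 242.3], 0.91)]
lever_grip [([347.7, 231.5], 0.69)]
finished [([309.6, 349.8], 0.59)]
tape [([393.8, 266.1], 0.69)]
bottle [([366.8, 192.3], 0.91), ([393.1, 263.4], 0.62)]
{'clock': 0.9, 'q': array([-1.45021769e+00,  3.26194357e-01, -1.92564504e-01,  1.05198780e+00,
       -1.83148321e-05,  1.43661863e+00]), 'joint_velocities': array([ 0.00182922, -0.00113357,  0.00147538, -0.00126781,  0.00031464,
       -0.00099811]), 'tau': array([-1.31648092e-03, -4.43317080e+01,  2.62759012e+01,  9.68302993e-04,
        5.68191808e-05, -1.58515057e-06]), 'position': array([ 0.13862783, -0.5322854 ,  0.23129741]), 'eef_rot': array([ 3.11609147e+00,  3.99082758e-01, -2.92982424e-05]), 'contact_force': array([-0.21631507,  0.29161589,  0.33078461]), 'wrist_torque': array([ 0.05123303, -0.04729235, -0.01251771]), 'grasp_force': 0.0, 'finger_gap': 0.9979135077503853}
```

Run:
```python
import cv2
a=cv2.imread("pics/top0.png")[90:300,140:480]; cv2.imwrite("pics/c1.png",cv2.resize(a,(800,494),interpolation=cv2.INTER_CUBIC))
```

```text
(no output)
```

View pics/c1.png

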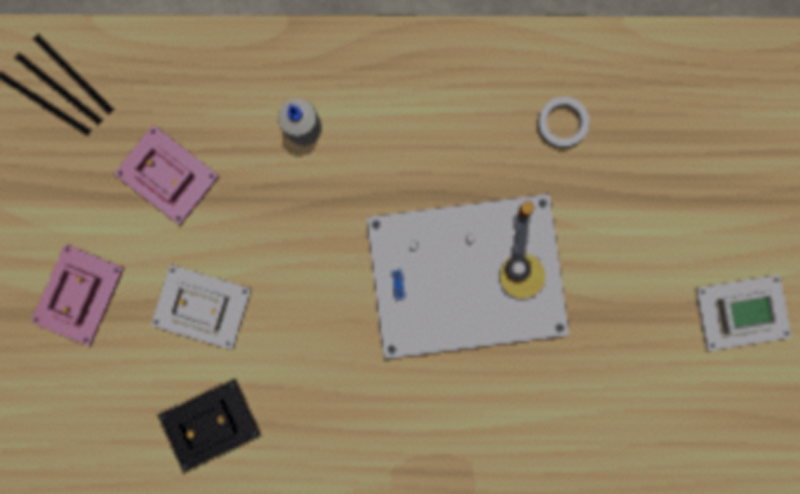

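View pics/side0.png

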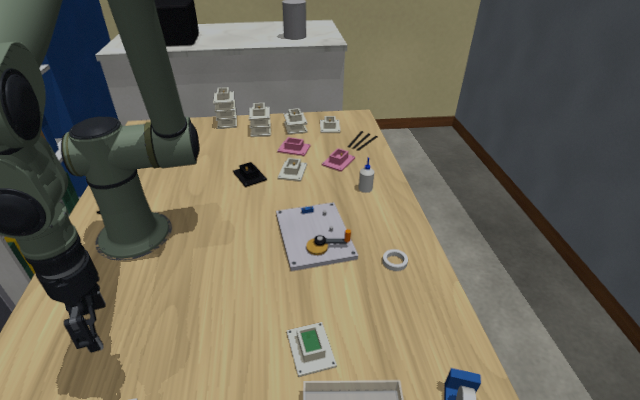

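Top view: the cream housing is at about (225,220). The fixture is at about (339,205), with the stop to its left, the dowels on the upper side, and the lever pointing up with its post near (363,179). Pink and black look-alikes sit around the housing. Next I'll fit poses from the masks.

```bash
cat > h.py <<'E'
from cell import *
import cv2,numpy as np
from scipy.spatial.transform import Rotation as R
from scipy.optimize import least_squares
def ray(f,px):
    px=np.atleast_2d(px).astype(float)
    d=(px-[f["cx"],f["cy"]])/[f["fx"],f["fy"]]; u=d.copy()
    for _ in range(10): u=d/(1+f["k1"]*(u**2).sum(1,keepdims=True))
    T=f["cam_to_world"]; return T[:3,3],np.c_[u,np.ones(len(u))]@T[:3,:3].T
def onz(f,px,z):
    o,d=ray(f,px); return (o+d*((z-o[2])/d[:,2])[:,None])[:,:2]
def proj(f,P):
    T=f["cam_to_world"]; c=(np.atleast_2d(P)-T[:3,3])@T[:3,:3]; u=c[:,:2]/c[:,2:]
    return u*(1+f["k1"]*(u**2).sum(1,keepdims=True))*[f["fx"],f["fy"]]+[f["cx"],f["cy"]]
def rot2(a): return np.array([[np.cos(a),-np.sin(a)],[np.sin(a),np.cos(a)]])
def rect(f,mask,z):
    c=max(cv2.findContours(mask.astype(np.uint8),0,1)[0],key=cv2.contourArea)[:,0]
    (x,y),(w,h),a=cv2.minAreaRect((onz(f,c,z)*1000).astype(np.float32))
    a=np.radians(a)
    if w>h: a+=np.pi/2;w,h=h,w      # a = direction of short (x) axis
    return np.array([x,y])/1000,(w,h),(a+np.pi/2)%np.pi-np.pi/2
def down(yaw): # tool z down, tool y along angle yaw+90 (world)
    return (R.from_euler('z',yaw)*R.from_rotvec([np.pi,0,0])).as_rotvec()
E
python3 - <<'E'
from h import *
for n in("top","side"):
    f=grab_frame(n)
    for t,z in(("fixture",.02),("housing",.01)):
        for d in silhouettes(n,t):
            m=d["mask"]; c=f["img"][m].mean(0)
            p,s,a=rect(f,m,z); print(n,t,round(d["score"],2),np.round(d["centre"]),p.round(4),np.round(s),round(a,3),c.round())
    for t,z in(("home",.02),("cam_axis",.02),("fixture",0),("lever_grip",.065),("housing",0)):
        d=tip_of(n,t)
        if d: print(n,t,[onz(f,e["centre"],z).round(4)[0].tolist() for e in d])
E
```

```text
top fixture 0.83 [339. 205.] [ 0.568  -0.0718] [199. 262.] 0.131 [149. 147. 147.]
top housing 0.94 [226. 272.] [0.3592 0.2886] [ 90. 119.] 0.442 [34. 32. 31.]
top housing 0.8 [210. 164.] [0.7096 0.3567] [ 94. 128.] -0.639 [140. 102. 121.]
top housing 0.79 [172. 214.] [0.5405 0.4783] [ 93. 122.] 1.186 [136.  95. 115.]
top housing 0.62 [225. 218.] [0.523  0.3047] [ 91. 119.] -0.287 [146. 144. 144.]
top home [[0.5618, -0.0486], [0.5752, -0.1309]]
top cam_axis [[0.5703, -0.1362]]
top fixture [[0.5749, -0.0751], [0.5627, -0.0413]]
top lever_grip [[0.6604, -0.1482]]
top housing [[0.3552, 0.2948], [0.7164, 0.3627], [0.5245, 0.3043], [0.5436, 0.4817]]
side fixture 0.47 [292. 169.] [0.5252 0.2943] [ 92. 154.] -0.306 [145. 143. 132.]
side housing 0.97 [336. 162.] [0.7149 0.3628] [102. 155.] -0.648 [138.  88. 106.]
side housing 0.87 [249. 175.] [0.3529 0.2945] [ 92. 149.] 0.453 [20. 19. 18.]
side housing 0.82 [294. 147.] [0.5433 0.4893] [121. 135.] -0.376 [135.  84. 103.]
side housing 0.58 [293. 169.] [0.5254 0.3102] [ 92. 155.] -0.301 [144. 143. 133.]
side housing 0.36 [393. 256.] [ 0.7881 -0.2044] [72. 84.] -0.291 [137. 137. 136.]
side home [[0.5581, -0.0483]]
side cam_axis [[0.5672, -0.1318]]
side fixture [[0.5659, -0.0639]]
side lever_grip [[0.6611, -0.1403]]
side housing [[0.3601, 0.3106], [0.5281, 0.4917], [0.705, 0.3394]]
```

Run:
```python
from h import *
for n in("top","side"):
    f=grab_frame(n); hsv=cv2.cvtColor(f["img"],cv2.COLOR_RGB2HSV)
    for nm,lo,hi,z,zone in(("stop",(100,120,40),(125,255,255),.038,(.45,.7,-.05,.12)),("post",(5,190,110),(14,255,255),.065,(.5,.75,-.3,-.05)),("brass",(18,150,60),(32,255,255),.033,(.5,.75,-.3,-.05))):
        ys,xs=np.nonzero(cv2.inRange(hsv,lo,hi)); P=onz(f,np.c_[xs,ys],z)
        k=(P[:,0]>zone[0])&(P[:,0]<zone[1])&(P[:,1]>zone[2])&(P[:,1]<zone[3])
        if k.any():
            m=P[k].mean(0); print(n,nm,k.sum(),m.round(4),((m-[.568,-.0718])@rot2(.131)).round(4))
from h import *
for yaw in(-.287-np.pi/2,-.287+np.pi/2,.131-np.pi/2,.131+np.pi/2):
    print(yaw,ik([.523,.3047,.1],down(yaw)),ik([.564,-.042,.1],down(yaw)))
```

```text
top stop 25 [0.5534 0.0259] [-0.0018  0.0988]
top brass 15 [ 0.6351 -0.1464] [ 0.0567 -0.0827]
side stop 53 [0.5546 0.0184] [-0.0015  0.0912]
side post 20 [ 0.6579 -0.1549] [ 0.0783 -0.0941]
side brass 202 [ 0.5681 -0.1515] [-0.0103 -0.0791]
-1.8577963267948965 [ 0.40563034  0.53803759 -0.21861711  0.81414163  0.         -0.87816599] [-0.20483715  0.47373001 -0.33117718  0.76588914  0.         -1.48863348]
1.2837963267948966 [ 0.40563034  0.53803759 -0.21861711  0.81414163  0.          2.26342666] [-0.20483715  0.47373001 -0.33117718  0.76588914  0.          1.65295918]
-1.4397963267948966 [ 0.40563034  0.53803759 -0.21861711  0.81414163  0.         -1.29616599] [-0.20483715  0.47373001 -0.33117718  0.76588914  0.         -1.90663348]
1.7017963267948966 [ 4.05630338e-01  5.38037590e-01 -2.18617105e-01  8.14141631e-01
 -4.44089210e-16  1.84542666e+00] [-0.20483715  0.47373001 -0.33117718  0.76588914  0.          1.23495918]
```

Run:
```python
from h import *
o=down(-.287+np.pi/2)
movep([.523,.3047,.15],o); move_l([.523,.3047,.016],.15)
grab(40); s=get_state(); print(s["finger_gap"],s["grasp_force"],s["contact_force"],s["clock"])
move_l([.523,.3047,.13],.12)
s=get_state(); print(s["finger_gap"],s["grasp_force"],s["contact_force"],s["clock"])
F=np.array([.568,-.0718]); Rf=rot2(.131)
p=F+Rf@[-.006,.025]          # home minus (6,5) mm
movep([*p,.13],down(.131+np.pi/2))
f=grab_frame("side"); cv2.imwrite("pics/s2.png",cv2.resize(f["img"][120:320,220:460,::-1],(720,600),interpolation=cv2.INTER_CUBIC))
print(get_state()["clock"])
```

```text
0.574189806382925 43.341007232666016 [-0.31286317  0.1498037   6.13014455] 6.5
0.5798219408323754 42.30063557624817 [ 0.5753948  -0.66795949 -2.65480803] 7.6
8.9833
```

View pics/s2.png

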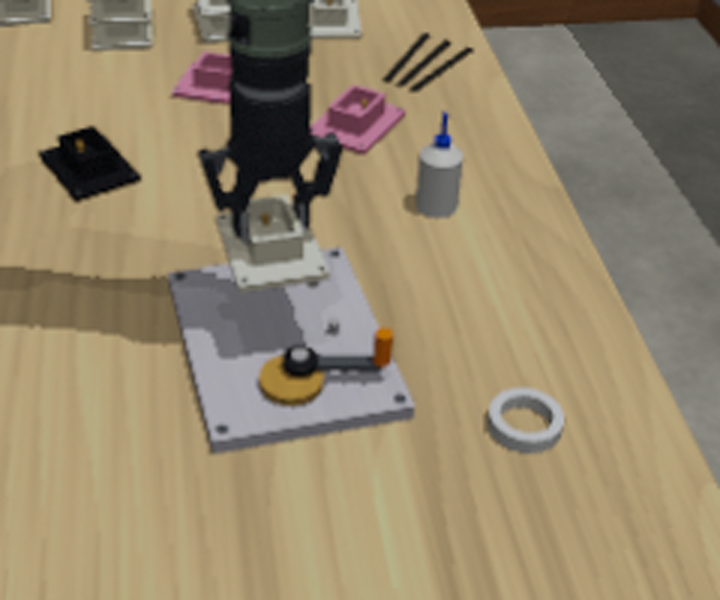

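The housing is held level above the bed and the lever is unchanged. Next I'll lower it and nudge it against the dowels and the stop.

```bash
cat >> h.py <<'E'
F=np.array([.568,-.0718]); YF=.131; Rf=rot2(YF)
def infix():
    return ((get_state()["position"][:2]-F)@Rf*1000).round(1), round(get_state()["position"][2]*1000,1)
def step(dx,dy,v,force):
    p=get_state()["position"].copy(); p[:2]+=Rf@[dx,dy]
    r=move_l(p,v,until_force=force); s=get_state()
    print(r,*infix(),(s["contact_force"][:2]@Rf).round(1),s["contact_force"][2].round(1),round(s["clock"],1)); return r
E
python3 - <<'E'
from h import *
p=get_state()["position"]
move_l([*p[:2],.05],.12)
print(move_l([*p[:2],.030],.02,until_force=5),infix(),get_state()["contact_force"])
step(.014,0,.012,8)
step(0,.014,.012,8)
step(.004,0,.008,6)
f=grab_frame("top"); cv2.imwrite("pics/t3.png",cv2.resize(f["img"][150:260,270:410,::-1],(760,597),interpolation=cv2.INTER_CUBIC))
E
```

```text
True (array([-6., 26.]), np.float64(36.9)) [0.50767326 0.64011974 3.7684643 ]
True [-5.9 26. ] 36.9 [-1.1 -0.2] 5.3 10.9
True [-5.8 31.3] 37.0 [0.2 0.1] 2.7 11.5
True [-5.7 31.4] 37.0 [-1.2 -0.1] 4.2 11.8
```

Run:
```python
from h import *
step(.010,0,.01,15)
f=grab_frame("side"); cv2.imwrite("pics/s3.png",cv2.resize(f["img"][180:280,260:380,::-1],(720,600),interpolation=cv2.INTER_CUBIC))
```

```text
False [ 1.3 31.3] 37.1 [-9.5 -1.6] 12.6 13.0
```

View pics/s3.png

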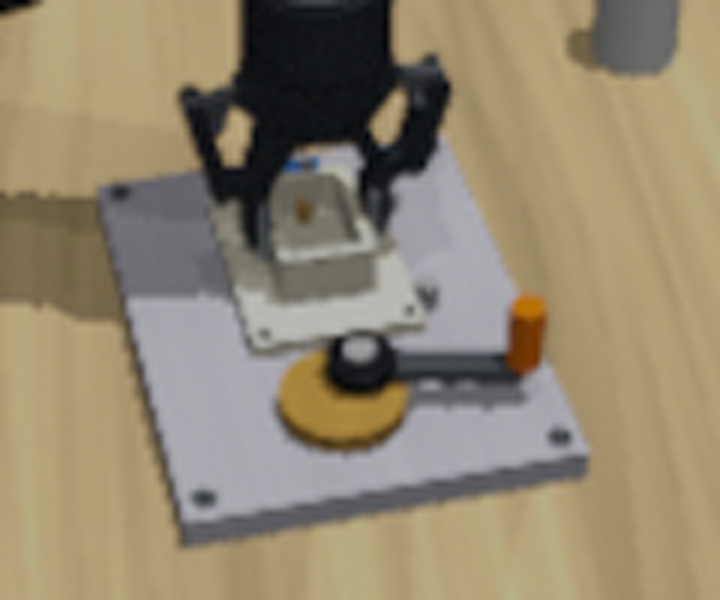

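The housing is flat on the bed, right next to the near dowel. I'll keep seating it with a higher force threshold.

Run:
```python
from h import *
step(.006,0,.01,15)
step(0,.012,.012,15)
step(.004,0,.01,15)
step(0,.005,.012,15)
```

```text
False [ 1.4 31.3] 37.3 [-18.1  -0.9] 21.1 13.5
True [ 1.3 31.3] 37.5 [-1.8 -0.9] 4.4 14.0
True [ 1.3 31.2] 37.5 [-1.4 -0.2] 4.8 14.4
False [ 1.4 31.4] 38.2 [ -3.3 -12.8] 5.6 15.0
```

Run:
```python
from h import *
let_go(); p=get_state()["position"]; move_l([*p[:2],.12],.15)
movep([.42,-.06,.25],down(YF+np.pi/2))
for n,b in(("side",(170,280,255,387)),("top",(150,255,270,410))):
    f=grab_frame(n); cv2.imwrite(f"pics/{n}4.png",cv2.resize(f["img"][b[0]:b[1],b[2]:b[3],::-1],(720,600 if n=="side" else 540),interpolation=cv2.INTER_CUBIC))
print(get_state()["clock"])
```

```text
17.0083
```

View pics/side4.png

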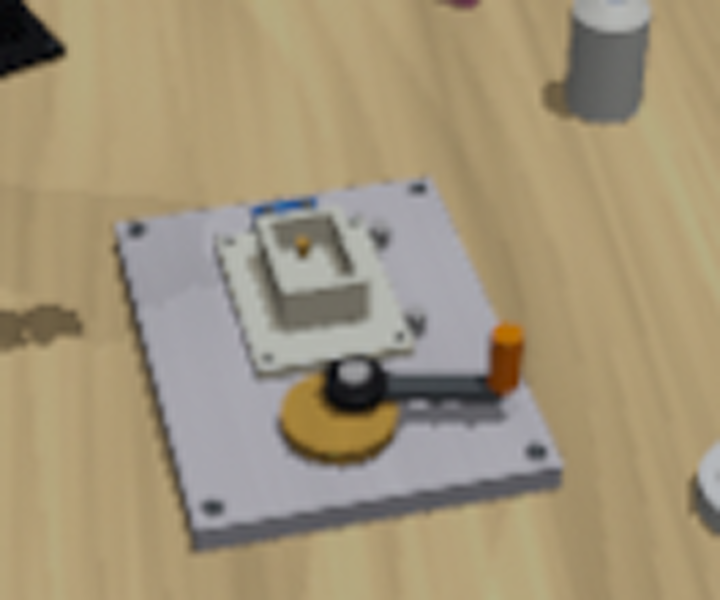

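View pics/top4.png

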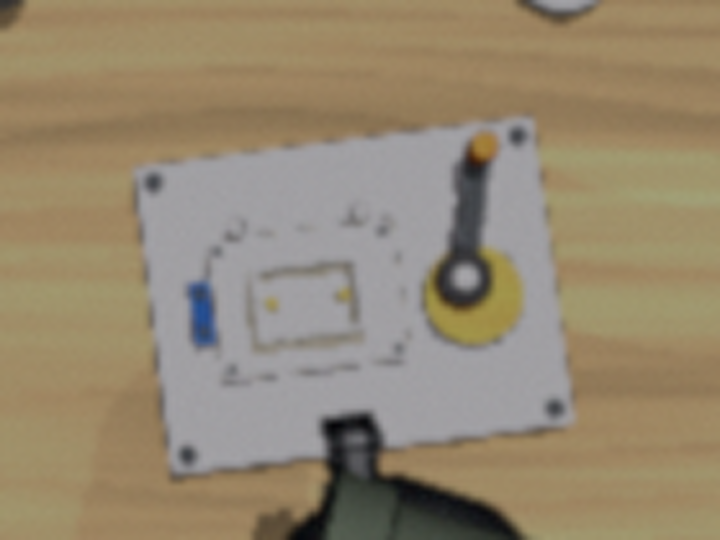

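The housing appears seated: its flange meets the stop at about (212,310) in the crop, and both dowels sit at its upper edge. I'll square it with a shut-finger push at the flange centre and a light one towards the stop.

Run:
```python
from h import *
grab(20)
o=down(YF+np.pi/2)
def at(x,y,z): return [*(F+Rf@[x/1000,y/1000]),z]
movep(at(-80,31,.10),o); move_l(at(-80,31,.0245),.12)
step(.035,0,.03,9)
step(.003,0,.02,12)
step(-.015,0,.1,None)
p=get_state()["position"]; move_l([*p[:2],.10],.2)
# +y push on the box wall's -y side (at y = 30-35 = -5)
movep(at(0,-25,.10),o); move_l(at(0,-25,.034),.1)
step(0,.02,.02,9)
step(0,.003,.02,12)
step(0,-.006,.1,None)
p=get_state()["position"]; move_l([*p[:2],.13],.2)
```

```text
True [-50.7  31. ] 24.5 [-0.1 -0.1] -0.3 20.2
False [-50.2  31.2] 24.0 [-5.9 -0.9] 5.3 20.5
False [-65.2  31.2] 24.0 [-0.1 -0.4] 1.2 20.9
True [  0.1 -13. ] 34.4 [ 1. -2.] 1.4 23.4
False [  0.1 -12.8] 34.8 [-1.8 -8.3] 0.5 23.6
False [  0.  -18.8] 34.7 [-0.1 -0.5] 0.1 23.9
```

```bash
cat >> h.py <<'E'
F=F+Rf@[.0014,.0014]; C=F+Rf@[0,-.069]; OFF=.016
def pose(th,back=0.,r=.08):
    u=rot2(YF-th)@[1,0]; t=rot2(YF-th)@[0,-1]   # arm dir, clockwise tangent
    return C+r*u-(OFF+back)*t, down(YF-th)
def theta():
    v=(get_state()["position"][:2]-C)@Rf; r=np.hypot(*v)
    return -np.arctan2(v[1],v[0])+np.arcsin(min(1,OFF/r))
def tang(th):
    return get_state()["contact_force"][:2]@(rot2(YF-th)@[0,-1])
E
python3 - <<'E'
from h import *
f=grab_frame("top")
a=onz(f,[363.9,178.8],.082)[0]; h=onz(f,[360.2,204.05],.054)[0]
for c in(h,C):
    v=(a-c)@Rf; print(c.round(4),np.hypot(*v).round(4),(-np.arctan2(v[1],v[0])).round(3))
th=-np.arctan2(*((a-C)@Rf)[::-1]); print("theta0",th)
q,o=pose(th,.02)
movep([*q,.13],o); move_l([*q,.057],.12)
q,o=pose(th,-.006); print(move_l([*q,.057],.03,until_force=3.0),theta(),tang(th),get_state()["q"][5],get_state()["clock"])
f=grab_frame("side"); cv2.imwrite("pics/s5.png",cv2.resize(f["img"][170:280,255,387] if 0 else f["img"][170:280,255:387,::-1],(720,600),interpolation=cv2.INTER_CUBIC))
E
```

```text
[ 0.5756 -0.1388] 0.0783 0.246
[ 0.5782 -0.1386] 0.0757 0.251
theta0 0.25121502759135805
False 0.3306255999521599 -0.04677910390151239 2.9453916012370573 27.95
```

View pics/s5.png

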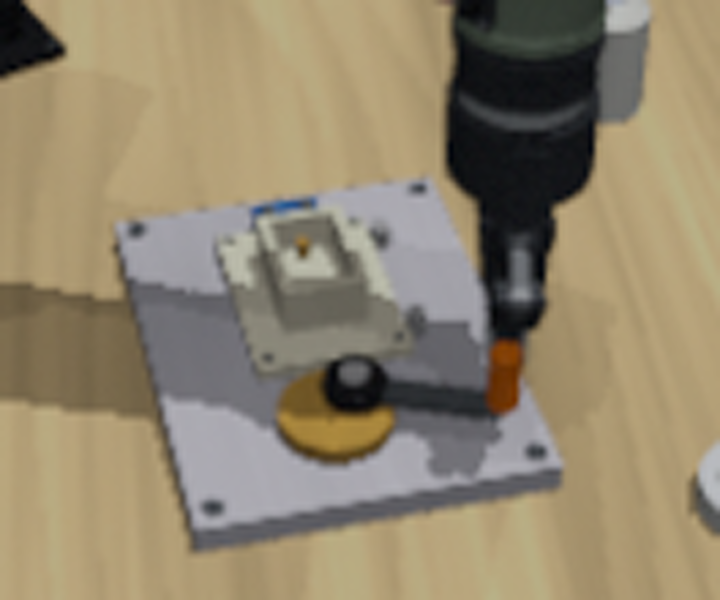

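The shut fingers are behind the post at about (505,340), and the lever has begun to turn. Next I'll push along the arc.

Run:
```python
from h import *
cmd=theta(); blk=None
for i in range(30):
    cmd+=.1 if cmd<1.2 else .05
    q,o=pose(cmd); move_l([*q,.057],.05,rot=o)
    t=theta(); s=get_state(); ft=tang(cmd)
    print(round(cmd,2),round(t,3),"ft",ft.round(1),"F",s["contact_force"].round(1),round(s["clock"],1))
    if ft<-4.5 and t>1.1: break
    if cmd>1.75: break
```

```text
0.43 0.432 ft -0.6 F [ 0.5  0.5 -0.5] 28.3Traceback (most recent call last):
  File "<stdin>", line 5, in <module>
cell.MotionError: the arm cannot follow that straight line within its joint ranges
```

```bash
cat >> h.py <<'E'
_pose=pose
def pose(th,back=0.,r=.08):
    q,_=_pose(th,back,r); return q,down(YF-th+np.pi)
E
python3 - <<'E'
from h import *
th=theta(); q,_=_pose(th,.015); move_l([*q,.057],.1); move_l([*q,.11],.2)
q,o=pose(th,.012); q6=get_state()["q"].copy(); q6[5]-=np.pi; set_joints(q6)
movep([*q,.11],o); move_l([*q,.057],.12); print(get_state()["q"][5])
cmd=th-.02
for i in range(30):
    cmd+=.1 if cmd<1.2 else .05
    q,o=pose(cmd); move_l([*q,.057],.05,rot=o)
    t=theta(); s=get_state(); ft=tang(cmd)
    print(round(cmd,2),round(t,3),"ft",ft.round(1),"F",s["contact_force"].round(1),round(s["clock"],1))
    if ft<-4.5 and t>1.1: break
    if cmd>1.75: break
E
```

```text
Traceback (most recent call last):
NameError: name '_pose' is not defined. Did you mean: 'pose'?
```

```bash
cat > push.py <<'E'
from h import *
th=theta(); p=get_state()["position"]; b=pose(th,.015)[0]-pose(th)[0]
move_l([*(p[:2]+b),.057],.1); move_l([*(p[:2]+b),.11],.2)
q,o=pose(th,.012); q6=get_state()["q"].copy(); q6[5]-=np.pi; set_joints(q6)
movep([*q,.11],o); move_l([*q,.057],.12); print(get_state()["q"][5])
cmd=th-.02
for i in range(30):
    cmd+=.1 if cmd<1.2 else .05
    q,o=pose(cmd); move_l([*q,.057],.05,rot=o)
    t=theta(); s=get_state(); ft=tang(cmd)
    print(round(cmd,2),round(t,3),"ft",ft.round(1),"F",s["contact_force"].round(1),round(s["clock"],1))
    if ft<-4.5 and t>1.1: break
    if cmd>1.75: break
E
python3 push.py
```

```text
-0.009992710510796358
0.51 0.52 ft -0.1 F [-0.   0.2  0.2] 33.0
0.61 0.614 ft 0.3 F [ 0.3 -0.5  0.1] 33.4
0.71 0.712 ft 0.6 F [-0.5 -0.4  0.1] 33.7
0.81 0.812 ft -0.1 F [ 0.3 -0.1 -0.2] 34.0
0.91 0.912 ft 0.5 F [-0.1 -0.6 -0.4] 34.3
1.01 1.012 ft 1.1 F [-0.1 -1.6  0.1] 34.6
1.11 1.112 ft 0.7 F [-0.7 -0.1  0.3] 35.0
1.21 1.212 ft -0.6 F [ 0.8 -0.3  0.4] 35.3
1.26 1.26 ft -0.4 F [ 0.6 -0.3 -0.3] 35.5
1.31 1.311 ft -1.1 F [1.1 0.3 1. ] 35.8
1.36 1.352 ft -3.8 F [ 3.7  0.8 -0.3] 36.0
1.41 1.391 ft -6.0 F [ 5.9  1.2 -2.2] 36.3
```

Run:
```python
from h import *
cmd=theta()+.02
while theta()<1.73 and cmd<1.95:
    cmd+=.05
    q,o=pose(cmd); move_l([*q,.057],.05,rot=o)
    print(round(cmd,2),round(theta(),3),"ft",tang(cmd).round(1),round(get_state()["clock"],1))
th=theta(); p=get_state()["position"]; b=pose(th,.03)[0]-pose(th)[0]
move_l([*(p[:2]+b),.057],.1); move_l([*(p[:2]+b),.15],.2); movep([.40,-.10,.28],get_state()["eef_rot"])
sleep(.3)
for n,b in(("side",(170,280,255,387)),("top",(150,255,270,410))):
    f=grab_frame(n); cv2.imwrite(f"pics/{n}6.png",cv2.resize(f["img"][b[0]:b[1],b[2]:b[3],::-1],(720,600 if n=="side" else 540),interpolation=cv2.INTER_CUBIC))
print(get_state()["clock"])
```

```text
1.46 1.438 ft -7.1 36.5
1.51 1.487 ft -7.1 36.8
1.56 1.537 ft -7.4 37.0
1.61 1.587 ft -6.6 37.3
1.66 1.637 ft -7.0 37.5
1.71 1.686 ft -6.9 37.8
1.76 1.736 ft -6.9 38.0
40.5917
```

View pics/top6.png

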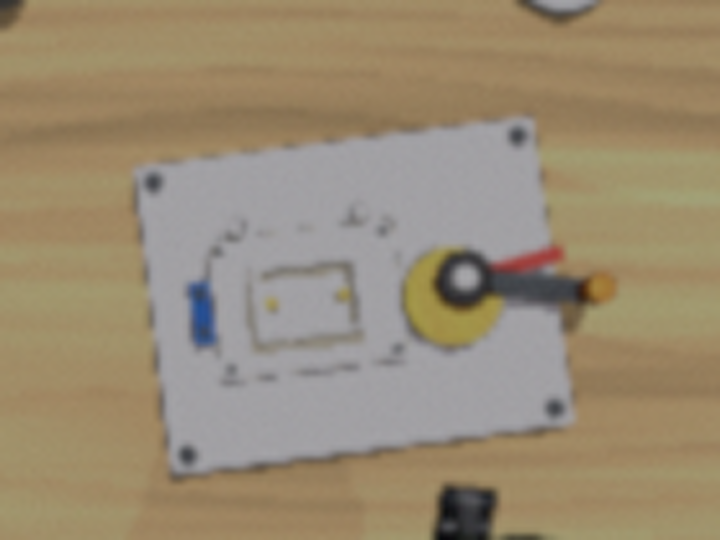

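View pics/side6.png

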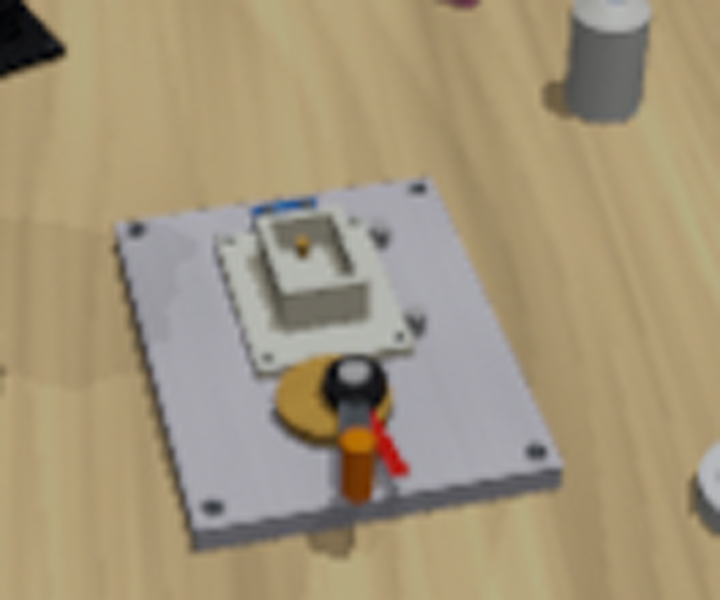

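The red strip is in view at (530,260), about 18° behind the arm. The housing is still against the dowels and stop, with the cam on its end.

```bash
python3 -c "
from cell import *
print(sign_off())"
```

```text
the job is handed in; nothing more can be done
None
```

The housing is seated against both dowels and the stop and clamped by the cam, with the lever about 0.3 rad past slip and the red strip showing; the arm is clear and I have handed the job in, though no verdict came back.

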